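# Close and lock the drawer cabinet

## Task

Close up the small two-drawer steel cabinet on the table: with the fingertips, push both open drawers fully home without slamming them, and only then push the lock bar's tab along the cabinet's top to the left (as seen from the robot) as far as it goes, so that its hanging strip bars the drawer fronts. Nothing needs grasping: do not shove or lift the cabinet, leave everything on and around it standing where it is, and finish with the hand clear.

Things in the scene. Friction and masses are not known exactly. Their poses are not given: they have to be found in the camera images.
- cabinet: Loose but heavy (6.5 to 10 kg in all) putty-coloured steel cabinet, 260 deep (its x), 300 wide (its y), 120 high. Origin: centre of its underside; x points to its back (away from the robot), y to its left, z up; turned up to 0.25 rad either way. Two drawers, one above the other, open to the front (-x); a sliding lock bar lies on top along the right half of the front edge.
- drawer_upper (a joint): Upper drawer: how far it stands out to the front (m), 0 = fully home, at most 0.130. Slides along the cabinet's x with about 2 N of friction, has no spring and stays where it is left. Front 48 high, 296 wide.
- drawer_lower (a joint): Lower drawer: the same, directly below the upper one; 3 mm gap between the fronts.
- upper_front (a point): Centre of the outer face of the upper drawer's flat front, height 85; moves with the drawer. In the cabinet's frame x = -134 when home, less the drawer's opening. A blank card holder (62 x 28, 2 thick) is there; the front is clear to 55 either side. Two bar pulls, 58 long, standing out 30, sit at y = +85 and -85.
- lower_front (a point): Centre of the outer face of the lower drawer's front, at a height of 34 (upper edge at 58); otherwise the same as upper_front.
- lock_bar (a joint): Lock bar: how far it is slid to the left, along the cabinet's +y (m); 0 = open, 0.045 = locked (end stop). Friction about 2.5 N, no spring. Flat steel bar, upper side 126 above the table, with an upright tab and, at its right end, a strip 22 wide hanging down in front of the face to 21 above the table: beyond the cabinet's right side at 0, over the drawers' right edge when locked.
- lock_tab (a point): Centre of the right-hand (-y) face of the upright tab, the face to push on, 138 above the table; the tab is 26 (x) by 12 (y), rises from 126 to 150 and moves with the bar. To its right the bar is flat for 95 but for a 3 high keeper. In the cabinet's frame x = -112, y = -93 plus the bar's slide.
- loupe: Black magnifier stand, 48 across, 42 high, standing on the cabinet's top (bystander). Origin: centre of its underside.
- tape: Pale ring-shaped roll of tape, 90 across, 24 high, lying on the cabinet's top (bystander). Origin: centre of its underside.
- stamp: Wooden hand stamp, 36 across, 75 high, upright on the table in front of the cabinet to the left (bystander). Origin: centre of its underside.
- weight: Brass knobbed paper weight, 52 across, 46 high, on the table in front of the cabinet to the right (bystander). Origin: centre of its underside.
- jar: Jar, 64 across, 85 high, on the table left of the cabinet (bystander). Origin: centre of its underside.
- pencil_cup: Empty dark steel cup, 76 across, 95 high, on the table right of the cabinet (bystander). Origin: centre of its underside.
- card_box: Cardboard box, 130 x 90 x 75, on the table farther to the right (bystander). Origin: centre of its underside.

How it is judged:
On the way, in this order (a step that is already met when the one before it is completed fails the run):
1. both drawers are pushed home (value of joint each of drawer_upper, drawer_lower below 0.005 m), for 0.2 s.
2. the lock bar is pushed along to locked (value of joint lock_bar above 0.04 m), for 0.2 s.
At the end, for the whole second after the job is handed in: Both drawers are within 5 mm of fully home, the lock bar is within 5 mm of its locked stop, all at rest; the cabinet stands within 20 mm, and each bystander within 30 mm, of where it began (all of step 1 and value of joint lock_bar above 0.04 m and velocity of joint drawer_upper between -0.01 and 0.01 m/s and velocity of joint drawer_lower between -0.01 and 0.01 m/s and velocity of joint lock_bar between -0.01 and 0.01 m/s and distance of cabinet from where it was at the start of the episode below 0.02 m and linear speed of cabinet below 0.01 m/s and distance of each of loupe, tape, stamp, weight, jar, pencil_cup, card_box from where it was at the start of the episode below 0.03 m); the robot touches nothing.
It fails at once if the lock bar is pushed across (more than 25 mm) while a drawer stands out by more than 12 mm (value of joint lock_bar above 0.025 m and value of joint any of drawer_upper, drawer_lower above 0.012 m).
It fails at once if a drawer is slammed (faster than 0.5 m/s) (velocity of joint any of drawer_upper, drawer_lower below -0.5 m/s).
It fails at once if the cabinet is shoved by more than 20 mm, or lifted or tipped (distance of cabinet from where it was at the start of the episode above 0.02 m or height (world z) of cabinet above 0.008 m or angle between cabinet's own z axis and vertical above 0.08 rad).
It fails at once if a bystander is knocked, lifted or carried (moved more than 30 mm) (distance of any of loupe, tape, stamp, weight, jar, pencil_cup, card_box from where it was at the start of the episode above 0.03 m).
It also fails if it takes over 48 s, if anything falls off the work surface, if the arm or the gripper's body presses on something with over 40 N, if the wrist force passes 120 N, or if a joint passes its speed limit or range.

## Robot

A 6-joint arm with a two-finger parallel gripper is mounted at the origin on the work surface. World frame = base frame: x ahead of the robot, y to its left, z up, the work surface at z = 0. Lengths are in m, angles in rad, forces in N, time in s.
With the tool pointing down it reaches from about 0.4 to 0.825 m from the base axis. Payload 7 kg.
Tool frame: the origin (TCP) lies at the very end of the fingers, on their centre line; the grasp point (between the pads) lies arm.grip_point_offset behind it (arm.grip_point_offset is the distance from the TCP to the grasp point, in m); z points along the fingers, y is the line along which they close (so a half turn about z gives the same grasp; the last joint's range is limited). The gripper opens to 88 mm and grips with 3 to 60 N. Pads are 19 mm wide; open, the fingers measure 130 mm over their backs; the gripper's body (78 mm by 193 mm) begins 47 mm behind the grasp point.
Start: joints at [1.4, 0.359, 0.012, 0, -1.224, -0.288], TCP at [0.299, 0.605, 0.227] pointing down, gripper open.
Joint ranges: [-3.07, 3.07], [-1.43, 2.12], [-1.02, 1.25], [-3.03, 1.67], [-3.05, -0], [-3.03, 3.03]. Speed limits (rad/s): [2.39, 2.39, 3.01, 3.14, 3.14, 3.14].

## Interface

Orientations are given as [roll, pitch, yaw] about the fixed x, y, z axes, in that order (R = Rz(yaw) Ry(pitch) Rx(roll)).
In Python, from station import arm gives the robot as it stands.
- The arm moves only by the shell command python3 -m crank 'ROWS' [OPENING] [FORCE]. ROWS is JSON, a list of rows, each an object of numbers: "dx", "dy", "dz": the shift along the tool's x, y, z in cm; "wx", "wy", "wz": the turn, a rotation vector about the tool's x, y, z in degrees. A call has exactly 10 rows; each row is the pose to reach, as a shift and turn from the pose commanded when the call began, along the tool's axes at that moment; what a row does not reach only later rows make up. A row lasts 1/8 s, in which the tool goes at most 62.5 mm and 10.7 degrees, less where a joint would pass 70% of its speed; a pose out of reach is approached as far as the arm can. A call with a gripper value outside its range is refused whole. OPENING is the finger opening in cm, from 0 to 8.76, set as the call begins (- or left out, the last holds). The fingers move at their own pace and stop on an object; FORCE is the grip in N (left out, the last holds). Time passes only in rows, so rows that repeat a pose let the fingers close, or fill a call up. It gives the time, the measured TCP pose, the force, the opening and the grip force at its end, in the units of the state.
- arm.get_state(): the state, without advancing time (a new reading comes with each control period).
- arm.grab_frame(name): name is "scene" or "side" or "wrist"; returns the picture (384x512x3 uint8, red, green, blue); there is no depth.
- arm.calibration(name): a dict with "fx", "fy", "cx", "cy" (pixels), "world_from_camera" (4x4, takes a point from camera to world coordinates). Camera axes: x right, y down, z forward; pixel columns grow to the right and rows downward; lengths in m; the calibration is good to about 2 mm. A picture is of the moment at which its call begins: read the wrist's pose just before it. calibration takes no time and is no camera call; for the wrist camera it gives the pose at the moment of the call.
- arm.job_done(): hands the job in; it is judged then, once.
Trained networks look in the newest picture that a camera, given by its name, has taken for a name from the list of things; names that differ only in an ending like _2 or _b are one class to them, and where a whole thing is asked for, a point or a joint stands for the part that bears it (a point fixed in the world has none). Each returns a list of dicts, best first, with "confidence" (0 to 1); they miss things now and then, are a little off and sometimes report something else, mostly with a low value. They report only what shows in the picture. A call takes as long as a camera call.
- arm.find_in(camera, query): "centre" ([x, y, z] in m, in world coordinates, good to about 4 mm: the middle of the surface that is visible of it).
- arm.masks_of(camera, query): "pixels" (384x512 bool, what is visible of it).
- arm.mark_of(camera, query): "centre" ([x, y, z] in m, in world coordinates, good to about 4 mm: a listed point, or the origin of a listed thing).
The state is a dict: "t": time; "q": joint angles; "qd": joint speeds; "joint_efforts": joint torques, N m; "eef_pos": TCP position; "ee_rot": TCP orientation; "force": force on the tool from outside, world axes, zero at the start; "moment": the same for the moment, N m; "width": finger opening in m; "gripper_force": force on a finger pad.
Only numpy, scipy, OpenCV 4.12 (cv2) and the standard library are available. Lean on these libraries where they do the work, as an engineer would, in place of code of your own. Each camera call takes 0.05 s, during which the arm holds its last target. There are 200 camera calls.

## Working session

There is one attempt and no reset: what is moved stays moved. The work goes in short steps, Python scripts to look and compute and a shell command to move; the robot and the scene stay as the last step left them, time stands still between calls to the robot, and variables do not carry over. Pictures are saved under pics/ and viewed, at most 10 in all, crops included, and the job is handed in when it is done.

```bash
mkdir -p pics; python3 - <<'E'
from station import arm
import cv2,numpy as np
s=arm.get_state();print(s['t'],s['eef_pos'],s['ee_rot'],s['width'],arm.grip_point_offset)
ims=[]
for c in("scene","side"):
    ims.append(arm.grab_frame(c)); cv2.imwrite(f"pics/{c}0.png",cv2.resize(ims[-1][:,:,::-1],(800,600)))
    for q in("cabinet","upper_front","lower_front","lock_tab","loupe","tape","stamp","weight","jar","pencil_cup","card_box"):
        r=arm.mark_of(c,q)
        print(c,q,[(np.round(d['centre'],3).tolist(),round(d['confidence'],2)) for d in r[:2]])
print(arm.get_state()['t'])
E
```

```text
0.0 [0.29870412 0.60476292 0.22561311] [ 3.13992433e+00 -1.70043868e-04 -4.58857258e-01] 0.08743068046784841 0.0188
scene cabinet [([0.67, 0.066, -0.002], 0.81)]
scene upper_front [([0.449, 0.086, 0.084], 0.96)]
scene lower_front []
scene lock_tab [([0.553, -0.011, 0.14], 0.62)]
scene loupe [([0.384, -0.086, -0.0], 0.68), ([0.688, 0.148, 0.119], 0.5)]
scene tape [([0.658, 0.018, 0.12], 0.82), ([0.386, -0.089, 0.002], 0.36)]
scene stamp [([0.404, 0.248, -0.001], 0.65)]
scene weight [([0.385, -0.088, -0.001], 0.68), ([0.554, -0.006, 0.14], 0.19)]
scene jar [([0.564, 0.321, 0.001], 0.82), ([0.433, -0.482, -0.004], 0.44)]
scene pencil_cup [([0.585, -0.186, -0.002], 0.77)]
scene card_box [([0.435, -0.48, -0.004], 0.93), ([0.448, 0.083, 0.084], 0.2)]
side cabinet []
side upper_front [([0.444, 0.078, 0.084], 0.57)]
side lower_front [([0.661, 0.022, 0.119], 0.41)]
side lock_tab [([0.555, -0.008, 0.14], 0.74)]
side loupe [([0.695, 0.148, 0.118], 0.65), ([0.563, 0.321, 0.0], 0.63)]
side tape [([0.657, 0.022, 0.12], 0.79)]
side stamp [([0.406, 0.25, -0.0], 0.62)]
side weight [([0.387, -0.089, -0.002], 0.91)]
side jar [([0.566, 0.324, -0.002], 0.74)]
side pencil_cup [([0.566, 0.324, -0.003], 0.65), ([0.584, -0.19, 0.001], 0.63)]
side card_box [([0.435, -0.473, 0.002], 0.67)]
1.2
```

View pics/scene0.png

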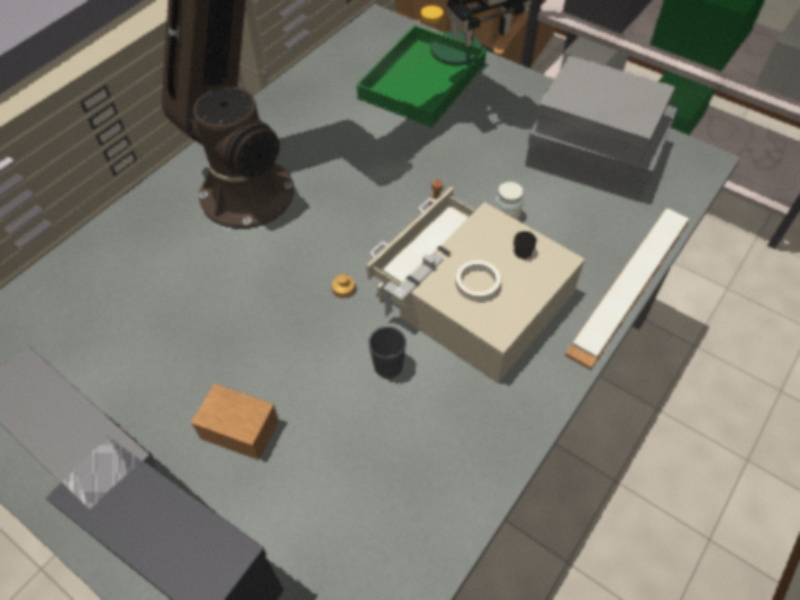

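View pics/side0.png

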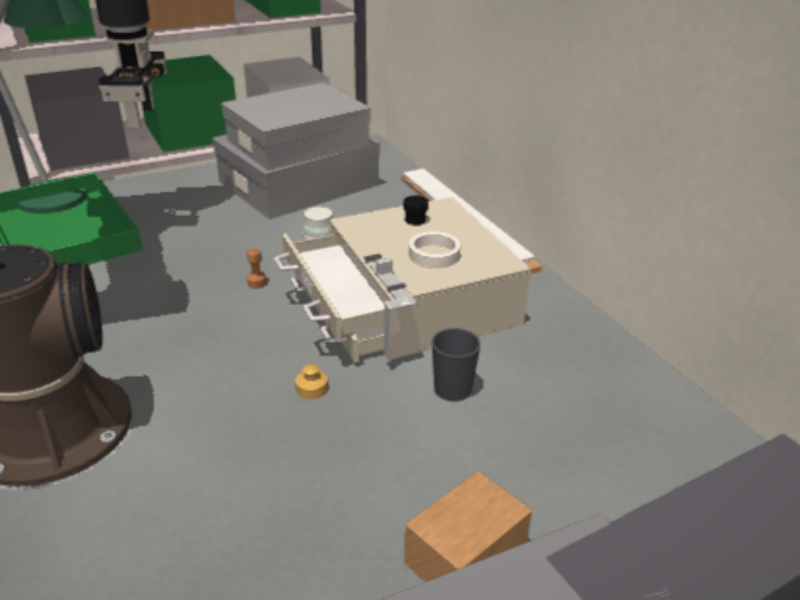

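The scene view shows the upper drawer standing well out (front around px 410,230) with the tab at about (430,262). The side view shows the lower pulls peeking out below at about (330,330). Next I'll overlay a cabinet model to refine the yaw and read the lower drawer's opening.

```bash
cat > h.py <<'E'
from station import arm
import cv2,numpy as np
def proj(c,P):
    k=arm.calibration(c);T=np.linalg.inv(k["world_from_camera"]);P=np.atleast_2d(P)@T[:3,:3].T+T[:3,3]
    return np.c_[k["fx"]*P[:,0]/P[:,2]+k["cx"],k["fy"]*P[:,1]/P[:,2]+k["cy"]]
def w(pose,P):
    x,y,a=pose;P=np.atleast_2d(P).astype(float)/1000
    return np.c_[x+np.cos(a)*P[:,0]-np.sin(a)*P[:,1],y+np.sin(a)*P[:,0]+np.cos(a)*P[:,1],P[:,2]]
E
python3 - <<'E'
from h import *
from scipy.optimize import least_squares
obs=[((0,0,0),(.67,.066)),((-112,-93,138),(.553,-.011)),((-112,-93,138),(.555,-.008))]
f=lambda p:np.r_[np.concatenate([w(p[:3],m)[0,:2]-o for m,o in obs]),np.concatenate([w(p[:3],(-134-p[3]*1000,0,85))[0,:2]-o for o in((.449,.086),(.444,.078))])]
r=least_squares(f,[.67,.066,-.09,.09]);print(r.x,r.fun)
p=r.x;out=[]
for c,(u0,u1,v0,v1) in(("scene",(230,380,115,245)),("side",(170,350,120,235))):
    im=arm.grab_frame(c)[:,:,::-1]
    s=400/(u1-u0)
    z=cv2.resize(im[v0:v1,u0:u1],None,fx=s,fy=s,interpolation=cv2.INTER_CUBIC)
    z2=z.copy()
    q=lambda P:((proj(c,w(p[:3],P))-[u0,v0])*s).astype(int)
    top=[(-130,150,120),(130,150,120),(130,-150,120),(-130,-150,120)]
    cv2.polylines(z2,[q(top)],True,(0,0,255),1)
    cv2.polylines(z2,[q([(130,-150,120),(130,-150,0),(-130,-150,0)])],False,(0,0,255),1)
    o=-134-p[3]*1000
    cv2.polylines(z2,[q([(o,148,109),(o,-148,109),(o,-148,61),(o,148,61)])],True,(0,255,0),1)
    for t in(40,60,80): 
        o=-134-t;cv2.polylines(z2,[q([(o,-148,58),(o,-148,10),(o,148,10)])],False,(255,0,0),1)
    out.append(np.vstack([z,z2])[:700])
H=max(o.shape[0] for o in out);im=np.hstack([np.pad(o,((0,H-o.shape[0]),(0,0),(0,0))) for o in out])
im=cv2.resize(im,None,fx=min(1,600/H),fy=min(1,600/H));cv2.imwrite("pics/ov.png",im)
E
```

```text
[ 0.67072204  0.07148696 -0.05835995  0.0904535 ] [ 0.00072204  0.00548696  0.00048832 -0.0038221  -0.00151168 -0.0068221
 -0.00234934 -0.00142138  0.00265066  0.00657862]
```

View pics/ov.png

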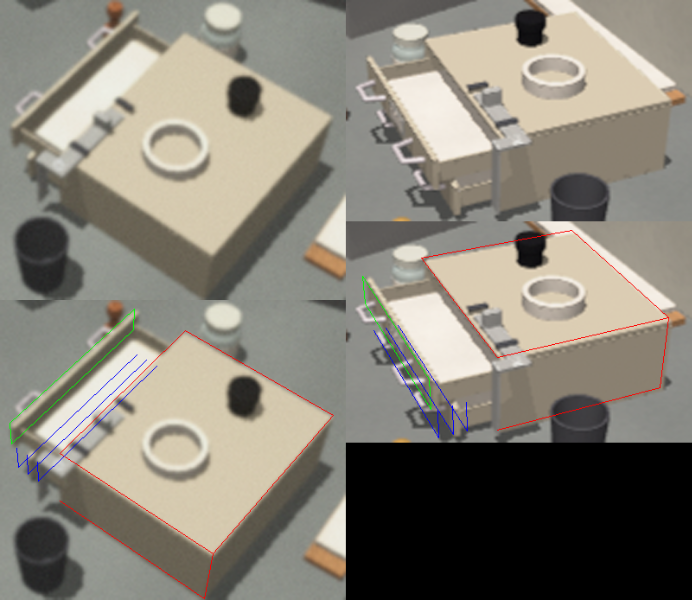

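The overlay fits: the red cabinet outline sits on the real edges, so the yaw is about -0.058. The upper drawer is out about 90 mm (green) and the lower about 60 mm (its front corner sits on the middle blue line). Next I'll go to the staging point with the fingers closed.

```bash
python3 -m crank '[{"dx":3.6,"dy":4.7,"wz":-3},{"dx":7.2,"dy":9.4,"wz":-6},{"dx":10.8,"dy":14.1,"wz":-9},{"dx":14.4,"dy":18.8,"wz":-12},{"dx":18,"dy":23.5,"wz":-15},{"dx":21.6,"dy":28.2,"wz":-18},{"dx":25.2,"dy":32.9,"wz":-21},{"dx":28.8,"dy":37.6,"wz":-22.9},{"dx":31.9,"dy":42,"wz":-22.9},{"dx":31.9,"dy":42,"wz":-22.9}]' 0
```

```text
$[0]: bad value
```

```bash
python3 -m crank '[{"dx":3.6,"dy":4.7,"dz":0,"wx":0,"wy":0,"wz":-3},{"dx":7.2,"dy":9.4,"dz":0,"wx":0,"wy":0,"wz":-6},{"dx":10.8,"dy":14.1,"dz":0,"wx":0,"wy":0,"wz":-9},{"dx":14.4,"dy":18.8,"dz":0,"wx":0,"wy":0,"wz":-12},{"dx":18,"dy":23.5,"dz":0,"wx":0,"wy":0,"wz":-15},{"dx":21.6,"dy":28.2,"dz":0,"wx":0,"wy":0,"wz":-18},{"dx":25.2,"dy":32.9,"dz":0,"wx":0,"wy":0,"wz":-21},{"dx":28.8,"dy":37.6,"dz":0,"wx":0,"wy":0,"wz":-22.9},{"dx":31.9,"dy":42,"dz":0,"wx":0,"wy":0,"wz":-22.9},{"dx":31.9,"dy":42,"dz":0,"wx":0,"wy":0,"wz":-22.9}]' 0
```

```text
t: 2.55
eef_pos: [0.3989, 0.0844, 0.2269]
ee_rot: [-3.141, -0.001, -0.064]
force: [0.5, -0.3, -0.2]
width: 0.0008
gripper_force: 0.0
```

```bash
python3 -m crank '[{"dx":0,"dy":0,"dz":1,"wx":0,"wy":6,"wz":0},{"dx":0,"dy":0,"dz":3,"wx":0,"wy":12,"wz":0},{"dx":0,"dy":0,"dz":5,"wx":0,"wy":18,"wz":0},{"dx":0,"dy":0,"dz":7,"wx":0,"wy":24,"wz":0},{"dx":0,"dy":0,"dz":9,"wx":0,"wy":30,"wz":0},{"dx":0,"dy":0,"dz":11,"wx":0,"wy":35,"wz":0},{"dx":0,"dy":0,"dz":13,"wx":0,"wy":35,"wz":0},{"dx":0,"dy":0,"dz":14.5,"wx":0,"wy":35,"wz":0},{"dx":0,"dy":0,"dz":14.5,"wx":0,"wy":35,"wz":0},{"dx":0,"dy":0,"dz":14.5,"wx":0,"wy":35,"wz":0}]' 0
```

```text
t: 3.8
eef_pos: [0.4647, 0.1228, 0.2324]
ee_rot: [3.126, -0.53, -0.06]
force: [0.2, -0.4, 0.1]
width: 0.0003
gripper_force: 0.0
```

```bash
python3 - <<'E'
from h import *
s=arm.get_state();print(np.round(s['q'],3),s['eef_pos'],s['ee_rot'])
E
python3 -m crank '[{"dx":0,"dy":0,"dz":0,"wx":0,"wy":-5,"wz":0},{"dx":-2,"dy":0,"dz":0,"wx":0,"wy":-12,"wz":0},{"dx":-2,"dy":0,"dz":0,"wx":0,"wy":-18,"wz":0},{"dx":-2,"dy":0,"dz":0,"wx":0,"wy":-24,"wz":0},{"dx":-2,"dy":0,"dz":0,"wx":0,"wy":-30,"wz":0},{"dx":-2,"dy":0,"dz":0,"wx":0,"wy":-30,"wz":0},{"dx":-2,"dy":0,"dz":0,"wx":0,"wy":-30,"wz":0},{"dx":-2,"dy":0,"dz":0,"wx":0,"wy":-30,"wz":0},{"dx":-2,"dy":0,"dz":0,"wx":0,"wy":-30,"wz":0},{"dx":-2,"dy":0,"dz":0,"wx":0,"wy":-30,"wz":0}]' 0
python3 - <<'E'
from h import *
s=arm.get_state();print(np.round(s['q'],3),s['eef_pos'],s['ee_rot'])
E
```

```text
[ 0.935 -0.257 -1.016  0.772 -0.67  -0.013] [0.46471358 0.1228015  0.23236952] [ 3.12580886 -0.53040115 -0.05982199]
t: 5.05
eef_pos: [0.4472, 0.124, 0.2229]
ee_rot: [3.129, -0.008, -0.067]
force: [0.0, 0.8, -1.1]
width: 0.0007
gripper_force: 0.0
[ 0.71   0.005 -0.447  0.016 -1.122  0.787] [0.44723311 0.12395977 0.22290101] [ 3.1287776  -0.00809547 -0.0668778 ]
```

```bash
python3 -m crank '[{"dx":-2.8,"dy":4,"dz":0,"wx":0,"wy":0,"wz":-0.5},{"dx":-2.8,"dy":4,"dz":0,"wx":0,"wy":0,"wz":-0.5},{"dx":-2.8,"dy":4,"dz":3,"wx":0,"wy":0,"wz":-0.5},{"dx":-2.8,"dy":4,"dz":6,"wx":0,"wy":0,"wz":-0.5},{"dx":-2.8,"dy":4,"dz":9,"wx":0,"wy":0,"wz":-0.5},{"dx":-2.8,"dy":4,"dz":11,"wx":0,"wy":0,"wz":-0.5},{"dx":-2.8,"dy":4,"dz":12.8,"wx":0,"wy":0,"wz":-0.5},{"dx":-2.8,"dy":4,"dz":12.8,"wx":0,"wy":0,"wz":-0.5},{"dx":-2.8,"dy":4,"dz":12.8,"wx":0,"wy":0,"wz":-0.5},{"dx":-2.8,"dy":4,"dz":12.8,"wx":0,"wy":0,"wz":-0.5}]' 0
python3 - <<'E'
from h import *
s=arm.get_state();print(np.round(s['q'],4).tolist(),s['eef_pos'].tolist(),s['ee_rot'])
E
```

```text
t: 6.3
eef_pos: [0.4183, 0.0845, 0.0958]
ee_rot: [3.129, -0.009, -0.059]
force: [0.2, -0.1, -0.7]
width: 0.0005
gripper_force: 0.0
[0.6803, 0.0801, -0.7045, 0.021, -0.7883, 0.817] [0.4182620108172637, 0.08452558928796644, 0.09578523314044946] [ 3.12927442 -0.00859071 -0.05859375]
```

```bash
python3 -m crank '[{"dx":0.8,"dy":0,"dz":0,"wx":0,"wy":0,"wz":0},{"dx":1.8,"dy":0,"dz":0,"wx":0,"wy":0,"wz":0},{"dx":2.8,"dy":0,"dz":0,"wx":0,"wy":0,"wz":0},{"dx":3.8,"dy":0,"dz":0,"wx":0,"wy":0,"wz":0},{"dx":4.8,"dy":0,"dz":0,"wx":0,"wy":0,"wz":0},{"dx":5.8,"dy":0,"dz":0,"wx":0,"wy":0,"wz":0},{"dx":6.8,"dy":0,"dz":0,"wx":0,"wy":0,"wz":0},{"dx":7.8,"dy":0,"dz":0,"wx":0,"wy":0,"wz":0},{"dx":8.8,"dy":0,"dz":0,"wx":0,"wy":0,"wz":0},{"dx":9.5,"dy":0,"dz":0,"wx":0,"wy":0,"wz":0}]' 0
```

```text
t: 7.55
eef_pos: [0.513, 0.0783, 0.0955]
ee_rot: [3.128, -0.007, -0.059]
force: [-2.2, 1.5, -1.4]
width: 0.0007
gripper_force: 1.2
```

```bash
python3 -m crank '[{"dx":0.2,"dy":0,"dz":0,"wx":0,"wy":0,"wz":0},{"dx":0.4,"dy":0,"dz":0,"wx":0,"wy":0,"wz":0},{"dx":0.6,"dy":0,"dz":0,"wx":0,"wy":0,"wz":0},{"dx":0.7,"dy":0,"dz":0,"wx":0,"wy":0,"wz":0},{"dx":0.8,"dy":0,"dz":0,"wx":0,"wy":0,"wz":0},{"dx":0.9,"dy":0,"dz":0,"wx":0,"wy":0,"wz":0},{"dx":1.0,"dy":0,"dz":0,"wx":0,"wy":0,"wz":0},{"dx":1.0,"dy":0,"dz":0,"wx":0,"wy":0,"wz":0},{"dx":1.0,"dy":0,"dz":0,"wx":0,"wy":0,"wz":0},{"dx":1.0,"dy":0,"dz":0,"wx":0,"wy":0,"wz":0}]' 0; python3 - <<'E'
from h import *
s=arm.get_state();print(np.round(s['q'],4).tolist(),s['eef_pos'].tolist(),s['ee_rot'])
for c,(u0,u1,v0,v1) in(("side",(170,330,120,240)),):
    im=arm.grab_frame(c)[:,:,::-1]
    cv2.imwrite("pics/p1.png",cv2.resize(im[v0:v1,u0:u1],(640,480),interpolation=cv2.INTER_CUBIC))
print(w((.6707,.0715,-.0584),[(-143.5,0,95)]))
E
```

```text
t: 8.8
eef_pos: [0.5227, 0.0779, 0.0958]
ee_rot: [3.128, -0.008, -0.059]
force: [-1.3, -0.1, 0.2]
width: 0.0004
gripper_force: 0.7
[0.531, 0.2431, -0.4946, 0.0205, -0.8343, 0.9671] [0.5226520599587716, 0.07790397131302525, 0.09582966501634849] [ 3.12833184 -0.00754323 -0.05876702]
[[0.52744464 0.07987564 0.095     ]]
```

View pics/p1.png

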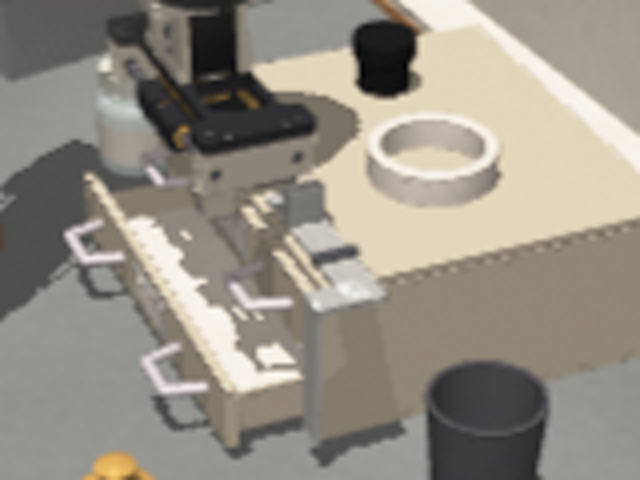

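The upper drawer is nearly home: its front lies along px (250,210)-(300,290) and a few mm of gap remain. The lower drawer is still out, with its front edge running from (90,180) to (235,385). I'll press on gently.

```bash
python3 -m crank '[{"dx":0.1,"dy":0,"dz":0,"wx":0,"wy":0,"wz":0},{"dx":0.2,"dy":0,"dz":0,"wx":0,"wy":0,"wz":0},{"dx":0.3,"dy":0,"dz":0,"wx":0,"wy":0,"wz":0},{"dx":0.4,"dy":0,"dz":0,"wx":0,"wy":0,"wz":0},{"dx":0.45,"dy":0,"dz":0,"wx":0,"wy":0,"wz":0},{"dx":0.5,"dy":0,"dz":0,"wx":0,"wy":0,"wz":0},{"dx":0.5,"dy":0,"dz":0,"wx":0,"wy":0,"wz":0},{"dx":0.5,"dy":0,"dz":0,"wx":0,"wy":0,"wz":0},{"dx":0.5,"dy":0,"dz":0,"wx":0,"wy":0,"wz":0},{"dx":0.5,"dy":0,"dz":0,"wx":0,"wy":0,"wz":0}]' 0
```

```text
t: 10.1
eef_pos: [0.5248, 0.0777, 0.0958]
ee_rot: [3.128, -0.003, -0.059]
force: [-16.4, 6.0, 11.9]
width: 0.0006
gripper_force: 8.3
```

```bash
python3 -m crank '[{"dx":-1,"dy":0,"dz":0,"wx":0,"wy":0,"wz":0},{"dx":-2.5,"dy":0,"dz":0,"wx":0,"wy":0,"wz":0},{"dx":-4,"dy":0,"dz":0,"wx":0,"wy":0,"wz":0},{"dx":-5.5,"dy":0,"dz":0,"wx":0,"wy":0,"wz":0},{"dx":-7,"dy":0,"dz":0,"wx":0,"wy":0,"wz":0},{"dx":-8.5,"dy":0,"dz":0,"wx":0,"wy":0,"wz":0},{"dx":-10,"dy":0,"dz":0,"wx":0,"wy":0,"wz":0},{"dx":-10.5,"dy":0,"dz":0,"wx":0,"wy":0,"wz":0},{"dx":-10.5,"dy":0,"dz":0,"wx":0,"wy":0,"wz":0},{"dx":-10.5,"dy":0,"dz":0,"wx":0,"wy":0,"wz":0}]' 0
cat > k.py <<'E'
import numpy as np
from scipy.spatial.transform import Rotation as Ro
from scipy.optimize import least_squares
R=lambda a,t:Ro.from_euler(a,t).as_matrix()
D=[([1.4,.359,.012,0,-1.224,-.288],[.2987,.6048,.2256],[3.14,0,-.459]),
([.935,-.257,-1.016,.772,-.67,-.013],[.46471,.1228,.23237],[3.12581,-.5304,-.05982]),
([.71,.005,-.447,.016,-1.122,.787],[.44723,.12396,.2229],[3.12878,-.0081,-.06688]),
([0.6803,0.0801,-0.7045,0.021,-0.7883,0.817],[.41826,.08453,.09579],[3.12927,-.00859,-.05859]),
([0.531,0.2431,-0.4946,0.0205,-0.8343,0.9671],[.52265,.0779,.09583],[3.12833,-.00754,-.05877])]
def fk(q,g):
    a0,h,d1,L1,L2,e,T,d2,s4,s6,o6=g
    s4,s6=np.sign(s4),np.sign(s6)
    R1=R('z',q[0])@R('y',q[1]);R3=R1@R('y',-q[2]);R5=R3@R('x',s4*q[3])@R('y',-q[4])
    p=R('z',q[0])@[a0,0,h]+R1@[0,d1,L1]+R3@[L2,0,e]+R5@[T,d2,0]
    return p,R5@R('y',np.pi/2)@R('z',s6*q[5]+o6)
def fit():
    best=None
    for s4 in(1,-1):
      for s6 in(1,-1):
        for o in(0,1.57,3.14,-1.57):
          f=lambda g:np.concatenate([np.r_[fk(q,np.r_[g[:8],s4,s6,g[8]])[0]-p,.1*(fk(q,np.r_[g[:8],s4,s6,g[8]])[1]-R('xyz',r)).ravel()] for q,p,r in D]+[1e-4*np.array(g)])
          r=least_squares(f,[0,.25,-.2,.35,.3,.05,.3,0,o])
          if best is None or r.cost<best[0]: best=(r.cost,np.r_[r.x[:8],s4,s6,r.x[8]],r.fun)
    return best
lo=np.array([-3.07,-1.43,-1.02,-3.03,-3.05,-3.03]);hi=np.array([3.07,2.12,1.25,1.67,0,3.03])
def ik(p,rot,g):
    best=None
    for q0 in [d[0] for d in D]+[[-.5,.3,-.5,-1,-1,0],[.3,.3,-.5,-2.5,-1,0],[.5,.3,-.5,-1.5,-1,2]]:
        def f(q):
            a,b=fk(q,g);return np.r_[a-p,.3*(b-rot).ravel()]
        r=least_squares(f,np.clip(q0,lo+.02,hi-.02),bounds=(lo+.01,hi-.01))
        if best is None or r.cost<best[0]:best=(r.cost,r.x)
    return best
E
cat > t.py <<'E'
from k import *
c,g,fun=fit();np.set_printoptions(precision=3,suppress=True);print(c,g);print(fun[:60].reshape(5,12)[:,:3]);np.save('g.npy',g)
for x in(.46,.48,.50,.522):
  for yaw in(-.058,-.058+np.pi/2,-.058-np.pi/2):
    for th in(15,25,35):
      rot=R('z',-.058)@R('y',-np.radians(th))@R('z',yaw+.058)@R('x',np.pi)
      b=ik([x,.08,.04],rot,g);print(x,round(yaw,2),th,'%.1e'%b[0],b[1])
E
python3 t.py
```

```text
t: 11.35
eef_pos: [0.4232, 0.084, 0.0951]
ee_rot: [3.128, -0.008, -0.059]
force: [-0.2, -0.6, 0.3]
width: 0.0004
gripper_force: 0.0
3.3642332176873727e-07 [ 0.001  0.197 -0.     0.601  0.462  0.     0.377 -0.191 -1.    -1.
 -1.571]
[[ 0.    -0.     0.   ]
 [-0.    -0.     0.   ]
 [-0.     0.    -0.001]
 [ 0.     0.     0.   ]
 [-0.    -0.    -0.   ]]
0.46 -0.06 15 1.8e-04 [ 0.66   0.118 -1.01   0.499 -0.303  0.386]
0.46 -0.06 25 6.1e-04 [-0.22   0.135 -0.986 -3.02  -0.01  -1.546]
0.46 -0.06 35 9.9e-05 [-0.168  0.119 -0.876 -2.417 -0.068 -2.205]
0.46 1.51 15 1.8e-04 [ 0.66   0.118 -1.01   0.499 -0.303  1.957]
0.46 1.51 25 6.1e-04 [-0.22   0.135 -0.986 -3.02  -0.01   0.024]
0.46 1.51 35 9.9e-05 [-0.168  0.119 -0.876 -2.417 -0.068 -0.635]
0.46 -1.63 15 1.8e-04 [ 0.66   0.118 -1.01   0.499 -0.303 -1.185]
0.46 -1.63 25 3.1e-03 [ 0.632  0.07  -1.01   0.579 -0.302 -1.224]
0.46 -1.63 35 9.9e-05 [-0.168  0.119 -0.876 -2.417 -0.068  2.507]
0.48 -0.06 15 7.2e-05 [ 0.62   0.144 -1.01   0.578 -0.27   0.346]
0.48 -0.06 25 6.0e-04 [-0.213  0.164 -0.953 -3.02  -0.01  -1.553]
0.48 -0.06 35 1.0e-04 [-
[... 916 characters left out ...]
 0.122 -1.01   0.759 -0.241 -1.326]
0.5 -1.63 35 1.1e-04 [-0.178  0.173 -0.835 -2.508 -0.08   2.607]
0.522 -0.06 15 9.7e-25 [ 0.527  0.197 -1.001  0.758 -0.209  0.255]
0.522 -0.06 25 6.2e-04 [-0.199  0.221 -0.884 -3.02  -0.01  -1.566]
0.522 -0.06 35 1.2e-04 [-0.179  0.202 -0.811 -2.556 -0.083 -2.056]
0.522 1.51 15 1.8e-26 [ 0.527  0.197 -1.001  0.758 -0.209  1.825]
0.522 1.51 25 6.2e-04 [-0.199  0.221 -0.884 -3.02  -0.01   0.005]
0.522 1.51 35 1.2e-04 [-0.179  0.202 -0.811 -2.556 -0.083 -0.486]
0.522 -1.63 15 3.2e-28 [ 0.527  0.197 -1.001  0.758 -0.209 -1.316]
0.522 -1.63 25 1.8e-03 [ 0.491  0.15  -1.01   0.892 -0.21  -1.406]
0.522 -1.63 35 1.2e-04 [-0.179  0.202 -0.811 -2.556 -0.083  2.656]
```

```bash
cat > t2.py <<'E'
from k import *
g=np.load('g.npy')
np.set_printoptions(precision=2,suppress=True)
for lx,ly in((-250,75),(-230,75),(-210,75),(-190,75),(-174,75),(-250,-75),(-174,-75)):
  x=.6707+(.9983*lx+.0583*ly)/1000;y=.0715+(-.0583*lx+.9983*ly)/1000
  for th in(0,5,9,13,17):
      rot=R('z',-.058)@R('y',-np.radians(th))@R('x',np.pi)
      b=ik([x,y,.03],rot,g);print(lx,ly,round(x,3),round(y,3),th,'%.0e'%b[0],b[1])
E
python3 t2.py
```

```text
-250 75 0.425 0.161 0 2e-30 [ 0.8   0.24 -0.71 -0.   -0.63  0.72]
-250 75 0.425 0.161 5 1e-28 [ 0.86  0.2  -0.83  0.15 -0.49  0.53]
-250 75 0.425 0.161 9 7e-27 [ 0.89  0.16 -0.96  0.35 -0.38  0.3 ]
-250 75 0.425 0.161 13 1e-04 [ 0.88  0.14 -1.01  0.49 -0.34  0.17]
-250 75 0.425 0.161 17 8e-04 [ 0.88  0.13 -1.01  0.55 -0.36  0.12]
-230 75 0.445 0.16 0 3e-31 [ 0.76  0.26 -0.67 -0.   -0.64  0.75]
-230 75 0.445 0.16 5 3e-26 [ 0.82  0.22 -0.79  0.14 -0.51  0.58]
-230 75 0.445 0.16 9 5e-29 [ 0.85  0.19 -0.91  0.33 -0.39  0.36]
-230 75 0.445 0.16 13 4e-05 [ 0.83  0.16 -1.01  0.56 -0.31  0.15]
-230 75 0.445 0.16 17 6e-04 [ 0.83  0.15 -1.01  0.61 -0.33  0.11]
-210 75 0.465 0.159 0 2e-29 [ 0.73  0.29 -0.63 -0.   -0.65  0.78]
-210 75 0.465 0.159 5 3e-26 [ 0.78  0.25 -0.75  0.13 -0.52  0.62]
-210 75 0.465 0.159 9 7e-29 [ 0.81  0.22 -0.87  0.31 -0.4   0.42]
-210 75 0.465 0.159 13 5e-06 [ 0.78  0.19 -1.01  0.64 -0.28  0.12]
-210 75 0.465 0.159 17 4e-04 [ 0.78  0.17 -1.01  0.69 -0.29  0.08]
-190 75 0.485 0.157 0 2e-30 [ 0.7   0.31 -0.59 -0.   -0.67  0.81]
-190 75 0.485 0.157 5 8e-25 [ 0.75  0.27 -0
[... 528 characters left out ...]
1 -1.01  0.87 -0.24  0.  ]
-250 -75 0.417 0.011 0 1e-25 [ 0.5   0.18 -0.79 -0.   -0.6   1.01]
-250 -75 0.417 0.011 5 2e-27 [ 0.55  0.13 -0.91  0.11 -0.46  0.86]
-250 -75 0.417 0.011 9 5e-06 [ 0.58  0.1  -1.01  0.26 -0.35  0.7 ]
-250 -75 0.417 0.011 13 3e-04 [ 0.56  0.08 -1.01  0.27 -0.33  0.71]
-250 -75 0.417 0.011 17 1e-03 [ 0.53  0.06 -1.01  0.26 -0.31  0.74]
-174 -75 0.493 0.007 0 2e-31 [ 0.41  0.29 -0.63  0.   -0.66  1.1 ]
-174 -75 0.493 0.007 5 1e-29 [ 0.45  0.25 -0.73  0.09 -0.52  0.99]
-174 -75 0.493 0.007 9 8e-28 [ 0.47  0.21 -0.84  0.21 -0.39  0.85]
-174 -75 0.493 0.007 13 6e-27 [ 0.45  0.18 -1.    0.53 -0.22  0.56]
-174 -75 0.493 0.007 17 3e-04 [ 0.43  0.16 -1.01  0.55 -0.2   0.56]
```

```bash
python3 -m crank '[{"dx":-0.5,"dy":-1,"dz":0,"wx":0,"wy":2,"wz":0},{"dx":-1,"dy":-3,"dz":0,"wx":0,"wy":5,"wz":0},{"dx":-1,"dy":-5,"dz":0,"wx":0,"wy":9,"wz":0},{"dx":-1,"dy":-7,"dz":0,"wx":0,"wy":9,"wz":0},{"dx":-1,"dy":-7.6,"dz":0,"wx":0,"wy":9,"wz":0},{"dx":-1,"dy":-7.6,"dz":0,"wx":0,"wy":9,"wz":0},{"dx":-1,"dy":-7.6,"dz":0,"wx":0,"wy":9,"wz":0},{"dx":-1,"dy":-7.6,"dz":0,"wx":0,"wy":9,"wz":0},{"dx":-1,"dy":-7.6,"dz":0,"wx":0,"wy":9,"wz":0},{"dx":-1,"dy":-7.6,"dz":0,"wx":0,"wy":9,"wz":0}]' 0
python3 - <<'E'
from h import *
for c in("scene","side"):
    im=arm.grab_frame(c)
    for q in("lower_front","upper_front","lock_tab","stamp"):
        print(c,q,[(np.round(d['centre'],3).tolist(),round(d['confidence'],2)) for d in arm.mark_of(c,q)[:2]])
    if c=="side": cv2.imwrite("pics/p2.png",cv2.resize(im[120:240,150:310,::-1],(640,480),interpolation=cv2.INTER_CUBIC))
E
```

```text
t: 12.6
eef_pos: [0.4172, 0.16, 0.094]
ee_rot: [3.128, -0.164, -0.057]
force: [-1.1, 0.2, 0.2]
width: 0.0002
gripper_force: 0.0
scene lower_front [([0.474, 0.077, 0.036], 0.72)]
scene upper_front []
scene lock_tab [([0.557, -0.007, 0.139], 0.77)]
scene stamp [([0.408, 0.246, -0.002], 0.41)]
side lower_front [([0.476, 0.074, 0.032], 0.89), ([0.434, -0.477, -0.001], 0.42)]
side upper_front [([0.537, 0.073, 0.085], 0.61)]
side lock_tab [([0.556, -0.006, 0.141], 0.97)]
side stamp [([0.404, 0.249, -0.003], 0.5)]
```

View pics/p2.png

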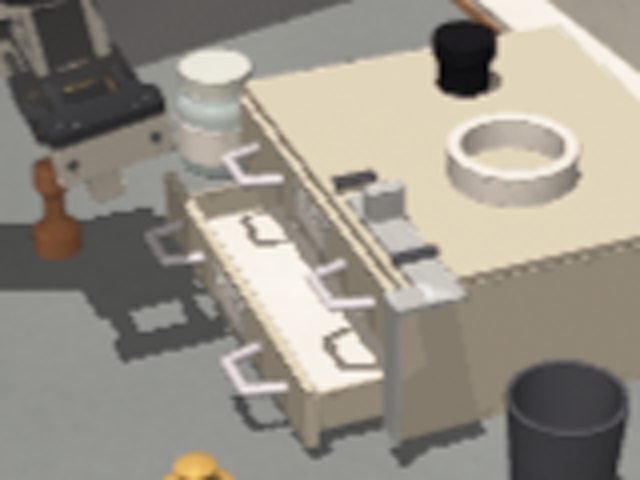

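Upper drawer is home (network front x = 0.537). The lower front is at x ≈ 0.475, 62 mm open, with its left pull at px (165,240) below the hand. The stamp is at px (55,210). I'll push on the lower left pull, so the gripper body keeps clear of the upper front.

```bash
python3 -m crank '[{"dx":0,"dy":0.4,"dz":0.8,"wx":0,"wy":0,"wz":0},{"dx":0,"dy":0.7,"dz":1.6,"wx":0,"wy":0,"wz":0},{"dx":-0.1,"dy":0.7,"dz":2.4,"wx":0,"wy":0,"wz":0},{"dx":-0.1,"dy":0.7,"dz":3.2,"wx":0,"wy":0,"wz":0},{"dx":-0.1,"dy":0.7,"dz":4.0,"wx":0,"wy":0,"wz":0},{"dx":-0.2,"dy":0.7,"dz":4.8,"wx":0,"wy":0,"wz":0},{"dx":-0.2,"dy":0.7,"dz":5.6,"wx":0,"wy":0,"wz":0},{"dx":-0.2,"dy":0.7,"dz":6.2,"wx":0,"wy":0,"wz":0},{"dx":-0.2,"dy":0.7,"dz":6.4,"wx":0,"wy":0,"wz":0},{"dx":-0.2,"dy":0.7,"dz":6.4,"wx":0,"wy":0,"wz":0}]' 0
```

```text
t: 14.35
eef_pos: [0.4252, 0.1518, 0.0305]
ee_rot: [3.128, -0.164, -0.057]
force: [-0.5, 0.3, 0.3]
width: 0.0005
gripper_force: 0.0
```

```bash
python3 -m crank '[{"dx":0.6,"dy":0,"dz":0.1,"wx":0,"wy":0,"wz":0},{"dx":1.3,"dy":0,"dz":0.2,"wx":0,"wy":0,"wz":0},{"dx":2.0,"dy":0,"dz":0.31,"wx":0,"wy":0,"wz":0},{"dx":2.7,"dy":0,"dz":0.42,"wx":0,"wy":0,"wz":0},{"dx":3.4,"dy":0,"dz":0.54,"wx":0,"wy":0,"wz":0},{"dx":4.1,"dy":0,"dz":0.65,"wx":0,"wy":0,"wz":0},{"dx":4.8,"dy":0,"dz":0.76,"wx":0,"wy":0,"wz":0},{"dx":5.5,"dy":0,"dz":0.87,"wx":0,"wy":0,"wz":0},{"dx":6.1,"dy":0,"dz":0.97,"wx":0,"wy":0,"wz":0},{"dx":6.6,"dy":0,"dz":1.05,"wx":0,"wy":0,"wz":0}]' 0; python3 - <<'E'
from h import *
im=arm.grab_frame("side")
cv2.imwrite("pics/p3.png",cv2.resize(im[120:240,150:310,::-1],(640,480),interpolation=cv2.INTER_CUBIC))
E
```

```text
t: 15.6
eef_pos: [0.4923, 0.1479, 0.0309]
ee_rot: [3.128, -0.164, -0.057]
force: [-2.0, 2.5, 1.3]
width: 0.0001
gripper_force: 1.2
```

View pics/p3.png

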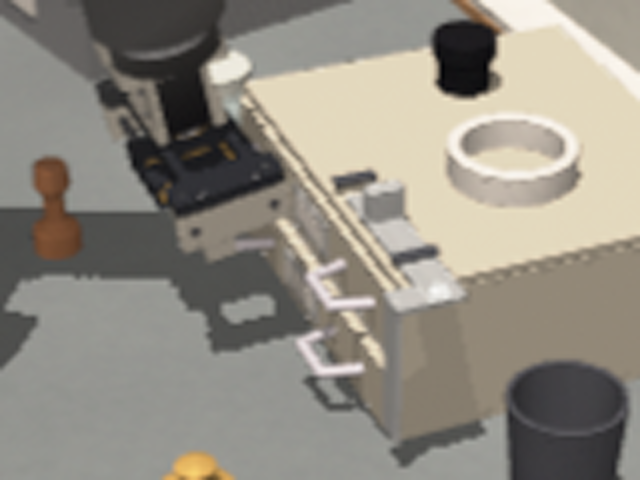

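The lower drawer follows: its right pull at (330,350) is about 1 cm further out than the upper's, and nothing is disturbed. I'll creep it home.

```bash
python3 -m crank '[{"dx":0.15,"dy":0,"dz":0.02,"wx":0,"wy":0,"wz":0},{"dx":0.3,"dy":0,"dz":0.05,"wx":0,"wy":0,"wz":0},{"dx":0.45,"dy":0,"dz":0.07,"wx":0,"wy":0,"wz":0},{"dx":0.55,"dy":0,"dz":0.09,"wx":0,"wy":0,"wz":0},{"dx":0.65,"dy":0,"dz":0.1,"wx":0,"wy":0,"wz":0},{"dx":0.75,"dy":0,"dz":0.12,"wx":0,"wy":0,"wz":0},{"dx":0.8,"dy":0,"dz":0.13,"wx":0,"wy":0,"wz":0},{"dx":0.85,"dy":0,"dz":0.13,"wx":0,"wy":0,"wz":0},{"dx":0.85,"dy":0,"dz":0.13,"wx":0,"wy":0,"wz":0},{"dx":0.85,"dy":0,"dz":0.13,"wx":0,"wy":0,"wz":0}]' 0
```

```text
t: 16.9
eef_pos: [0.5003, 0.1473, 0.031]
ee_rot: [3.128, -0.164, -0.057]
force: [-1.8, -0.5, -0.2]
width: 0.0002
gripper_force: 1.1
```

```bash
python3 -m crank '[{"dx":0.08,"dy":0,"dz":0.01,"wx":0,"wy":0,"wz":0},{"dx":0.16,"dy":0,"dz":0.02,"wx":0,"wy":0,"wz":0},{"dx":0.24,"dy":0,"dz":0.04,"wx":0,"wy":0,"wz":0},{"dx":0.3,"dy":0,"dz":0.05,"wx":0,"wy":0,"wz":0},{"dx":0.35,"dy":0,"dz":0.05,"wx":0,"wy":0,"wz":0},{"dx":0.35,"dy":0,"dz":0.05,"wx":0,"wy":0,"wz":0},{"dx":0.35,"dy":0,"dz":0.05,"wx":0,"wy":0,"wz":0},{"dx":0.35,"dy":0,"dz":0.05,"wx":0,"wy":0,"wz":0},{"dx":0.35,"dy":0,"dz":0.05,"wx":0,"wy":0,"wz":0},{"dx":0.35,"dy":0,"dz":0.05,"wx":0,"wy":0,"wz":0}]' 0
```

```text
t: 18.15
eef_pos: [0.5012, 0.1469, 0.0307]
ee_rot: [3.127, -0.162, -0.056]
force: [-30.1, 10.7, 16.7]
width: 0.0004
gripper_force: 15.6
```

```bash
python3 -m crank '[{"dx":-1,"dy":0,"dz":-0.15,"wx":0,"wy":0,"wz":0},{"dx":-2.5,"dy":0,"dz":-0.4,"wx":0,"wy":0,"wz":0},{"dx":-4,"dy":0,"dz":-0.6,"wx":0,"wy":0,"wz":0},{"dx":-3.5,"dy":0,"dz":-3.6,"wx":0,"wy":0,"wz":0},{"dx":-3,"dy":0,"dz":-7,"wx":0,"wy":0,"wz":0},{"dx":-2.5,"dy":0,"dz":-10,"wx":0,"wy":0,"wz":0},{"dx":-2,"dy":0,"dz":-13.5,"wx":0,"wy":-3,"wz":0},{"dx":-1.5,"dy":0,"dz":-16.5,"wx":0,"wy":-6,"wz":0},{"dx":-1,"dy":0,"dz":-19.4,"wx":0,"wy":-9,"wz":0},{"dx":-1,"dy":0,"dz":-19.4,"wx":0,"wy":-9.3,"wz":0}]' 0; python3 - <<'E'
from h import *
for c in("scene","side"):
    im=arm.grab_frame(c)
    for q in("lower_front","upper_front","lock_tab","cabinet"):
        print(c,q,[(np.round(d['centre'],3).tolist(),round(d['confidence'],2)) for d in arm.mark_of(c,q)[:2]])
    if c=="side": 
        z=im[120:240,150:310,::-1].copy();z=cv2.resize(z,(640,480),interpolation=cv2.INTER_CUBIC)
        p=(.6707,.0715,-.0584)
        for P in([(-130,150,120),(130,150,120),(130,-150,120),(-130,-150,120),(-130,150,120)],[(-134,148,109),(-134,-148,109),(-134,-148,10)]):
            cv2.polylines(z,[((proj(c,w(p,P))-[150,120])*4).astype(int)],False,(0,0,255),1)
        cv2.imwrite("pics/p4.png",z)
E
```

```text
t: 19.4
eef_pos: [0.4651, 0.1534, 0.2236]
ee_rot: [3.132, -0.006, -0.06]
force: [0.5, 0.3, -0.4]
width: 0.0006
gripper_force: 0.0
scene lower_front []
scene upper_front [([0.587, -0.188, -0.002], 0.51), ([0.401, 0.247, -0.001], 0.3)]
scene lock_tab [([0.555, -0.008, 0.138], 0.85)]
scene cabinet [([0.669, 0.069, 0.001], 0.9)]
side lower_front [([0.536, 0.069, 0.033], 0.61)]
side upper_front [([0.537, 0.074, 0.087], 0.94)]
side lock_tab [([0.557, -0.008, 0.139], 0.75), ([0.66, 0.021, 0.121], 0.48)]
side cabinet [([0.584, -0.188, -0.002], 0.66), ([0.554, -0.007, 0.142], 0.36)]
```

View pics/p4.png

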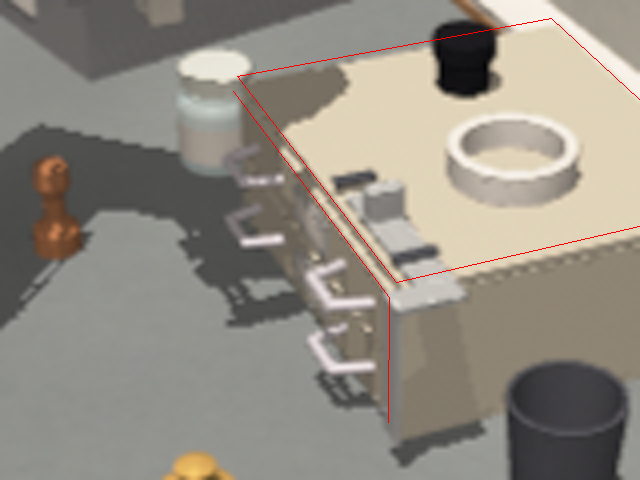

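Both drawers are home: both front outlines lie on the red home line and both pairs of pulls are flush. The tab is at px (383,200) and the keepers at (355,180) and (415,252). Next I'll go to the right of the tab and descend.

```bash
python3 -m crank '[{"dx":2.5,"dy":4.9,"dz":0,"wx":0,"wy":0,"wz":0},{"dx":5,"dy":9.8,"dz":0,"wx":0,"wy":0,"wz":0},{"dx":7.5,"dy":14.7,"dz":0,"wx":0,"wy":0,"wz":0},{"dx":10,"dy":19.6,"dz":0,"wx":0,"wy":0,"wz":0},{"dx":10,"dy":19.6,"dz":1,"wx":0,"wy":0,"wz":0},{"dx":10,"dy":19.6,"dz":3,"wx":0,"wy":0,"wz":0},{"dx":10,"dy":19.6,"dz":5,"wx":0,"wy":0,"wz":0},{"dx":10,"dy":19.6,"dz":7,"wx":0,"wy":0,"wz":0},{"dx":10,"dy":19.6,"dz":8,"wx":0,"wy":0,"wz":0},{"dx":10,"dy":19.6,"dz":8.7,"wx":0,"wy":0,"wz":0}]' 0
```

```text
t: 21.15
eef_pos: [0.551, -0.0501, 0.1364]
ee_rot: [3.128, -0.002, -0.058]
force: [0.9, 0.5, 0.3]
width: 0.0006
gripper_force: 0.0
```

```bash
python3 - <<'E'
from h import *
print(arm.get_state()['eef_pos'],arm.get_state()['force'])
im=arm.grab_frame("side");cv2.imwrite("pics/p5.png",cv2.resize(im[120:240,150:310,::-1],(640,480),interpolation=cv2.INTER_CUBIC))
E
```

```text
[ 0.5509796  -0.05007784  0.13638054] [0.86805729 0.48871933 0.25073594]
```

View pics/p5.png

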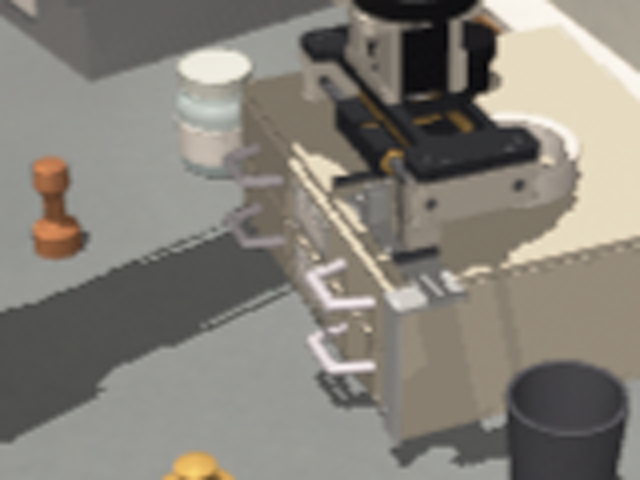

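The fingers stand right of the tab and above the bar, at about px (415,230). I'll push left (tool -y).

```bash
python3 -m crank '[{"dx":0,"dy":-0.5,"dz":0,"wx":0,"wy":0,"wz":0},{"dx":0,"dy":-1.1,"dz":0,"wx":0,"wy":0,"wz":0},{"dx":0,"dy":-1.7,"dz":0,"wx":0,"wy":0,"wz":0},{"dx":0,"dy":-2.3,"dz":0,"wx":0,"wy":0,"wz":0},{"dx":0,"dy":-2.9,"dz":0,"wx":0,"wy":0,"wz":0},{"dx":0,"dy":-3.5,"dz":0,"wx":0,"wy":0,"wz":0},{"dx":0,"dy":-4.1,"dz":0,"wx":0,"wy":0,"wz":0},{"dx":0,"dy":-4.6,"dz":0,"wx":0,"wy":0,"wz":0},{"dx":0,"dy":-5,"dz":0,"wx":0,"wy":0,"wz":0},{"dx":0,"dy":-5.2,"dz":0,"wx":0,"wy":0,"wz":0}]' 0
```

```text
t: 22.45
eef_pos: [0.5542, 0.0017, 0.1361]
ee_rot: [3.128, -0.002, -0.059]
force: [0.1, -1.1, 2.2]
width: 0.0005
gripper_force: 1.3
```

```bash
python3 -m crank '[{"dx":0,"dy":-0.15,"dz":0,"wx":0,"wy":0,"wz":0},{"dx":0,"dy":-0.3,"dz":0,"wx":0,"wy":0,"wz":0},{"dx":0,"dy":-0.4,"dz":0,"wx":0,"wy":0,"wz":0},{"dx":0,"dy":-0.45,"dz":0,"wx":0,"wy":0,"wz":0},{"dx":0,"dy":-0.5,"dz":0,"wx":0,"wy":0,"wz":0},{"dx":0,"dy":-0.55,"dz":0,"wx":0,"wy":0,"wz":0},{"dx":0,"dy":-0.6,"dz":0,"wx":0,"wy":0,"wz":0},{"dx":0,"dy":-0.6,"dz":0,"wx":0,"wy":0,"wz":0},{"dx":0,"dy":-0.6,"dz":0,"wx":0,"wy":0,"wz":0},{"dx":0,"dy":-0.6,"dz":0,"wx":0,"wy":0,"wz":0}]' 0
```

```text
t: 23.7
eef_pos: [0.5545, 0.0075, 0.1359]
ee_rot: [3.128, -0.002, -0.059]
force: [0.4, -1.7, 1.8]
width: 0.0007
gripper_force: 1.0
```

Only friction so far, so I'll continue in small steps.

```bash
python3 -m crank '[{"dx":0,"dy":-0.08,"dz":0,"wx":0,"wy":0,"wz":0},{"dx":0,"dy":-0.16,"dz":0,"wx":0,"wy":0,"wz":0},{"dx":0,"dy":-0.24,"dz":0,"wx":0,"wy":0,"wz":0},{"dx":0,"dy":-0.32,"dz":0,"wx":0,"wy":0,"wz":0},{"dx":0,"dy":-0.4,"dz":0,"wx":0,"wy":0,"wz":0},{"dx":0,"dy":-0.45,"dz":0,"wx":0,"wy":0,"wz":0},{"dx":0,"dy":-0.5,"dz":0,"wx":0,"wy":0,"wz":0},{"dx":0,"dy":-0.5,"dz":0,"wx":0,"wy":0,"wz":0},{"dx":0,"dy":-0.5,"dz":0,"wx":0,"wy":0,"wz":0},{"dx":0,"dy":-0.5,"dz":0,"wx":0,"wy":0,"wz":0}]' 0
```

```text
t: 24.95
eef_pos: [0.5545, 0.0096, 0.136]
ee_rot: [3.124, -0.001, -0.059]
force: [3.8, -16.4, 0.4]
width: 0.0003
gripper_force: 8.4
```

End stop reached. I'll back off and lift.

```bash
python3 -m crank '[{"dx":0,"dy":0.6,"dz":0,"wx":0,"wy":0,"wz":0},{"dx":0,"dy":1.5,"dz":0,"wx":0,"wy":0,"wz":0},{"dx":0,"dy":2,"dz":-1,"wx":0,"wy":0,"wz":0},{"dx":0,"dy":2,"dz":-4,"wx":0,"wy":0,"wz":0},{"dx":0,"dy":2,"dz":-8,"wx":0,"wy":0,"wz":0},{"dx":-2,"dy":2,"dz":-12,"wx":0,"wy":0,"wz":0},{"dx":-5,"dy":2,"dz":-14,"wx":0,"wy":0,"wz":0},{"dx":-8,"dy":2,"dz":-14,"wx":0,"wy":0,"wz":0},{"dx":-8,"dy":2,"dz":-14,"wx":0,"wy":0,"wz":0},{"dx":-8,"dy":2,"dz":-14,"wx":0,"wy":0,"wz":0}]' 0
python3 - <<'E'
from h import *
im=arm.grab_frame("side");cv2.imwrite("pics/p6.png",cv2.resize(im[120:240,150:310,::-1],(640,480),interpolation=cv2.INTER_CUBIC))
for q in("lower_front","upper_front","lock_tab"):
    print(q,[(np.round(d['centre'],3).tolist(),round(d['confidence'],2)) for d in arm.mark_of("side",q)[:2]])
E
```

```text
t: 26.2
eef_pos: [0.4739, -0.0008, 0.2767]
ee_rot: [3.129, -0.003, -0.058]
force: [0.5, 0.0, 0.6]
width: 0.0006
gripper_force: 0.0
lower_front [([0.538, 0.074, 0.033], 0.93), ([0.438, -0.478, -0.0], 0.47)]
upper_front [([0.536, 0.073, 0.086], 0.83)]
lock_tab [([0.558, 0.026, 0.14], 0.83)]
```

View pics/p6.png

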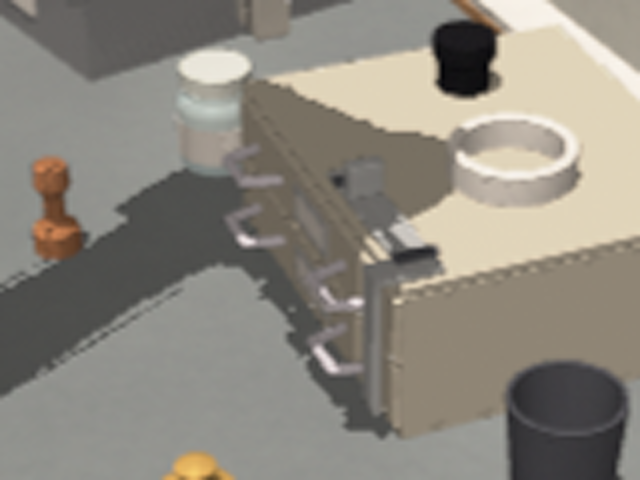

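The lock bar's strip now hangs over the drawers' right edge at (378,340), and the bystanders are unmoved. Now I'll check the slide quantitatively with an overlay.

```bash
python3 - <<'E'
from h import *
p=(.6707,.0715,-.0584);out=[]
old=None
for c,(u0,v0) in(("side",(225,150)),("scene",(245,150))):
    im=arm.grab_frame(c)[:,:,::-1]
    for d in lambda:0,:pass
    for sl in(45,37):
        z=cv2.resize(im[v0:v0+75,u0:u0+100],(400,300),interpolation=cv2.INTER_CUBIC)
        for x0,x1,y0,y1,zz,col in((-125,-99,-93,-81,150,(0,0,255)),(-125,-99,-93,-81,126,(0,255,255))):
            P=[(x0,y0+sl,zz),(x1,y0+sl,zz),(x1,y1+sl,zz),(x0,y1+sl,zz)]
            cv2.polylines(z,[((proj(c,w(p,P))-[u0,v0])*4).astype(int)],True,col,1)
        cv2.polylines(z,[((proj(c,w(p,[(-130,150,120),(-130,-150,120),(-130,-150,0)]))-[u0,v0])*4).astype(int)],False,(0,255,0),1)
        out.append(z)
    for d in arm.mark_of(c,"lock_tab")[:1]: print(c,d)
cv2.imwrite("pics/p7.png",np.vstack([np.hstack(out[:2]),np.hstack(out[2:])]))
E
```

```text
side {'centre': [0.5555, 0.0253, 0.1422], 'confidence': 0.79}
scene {'centre': [0.5545, 0.0287, 0.1379], 'confidence': 0.62}
```

View pics/p7.png

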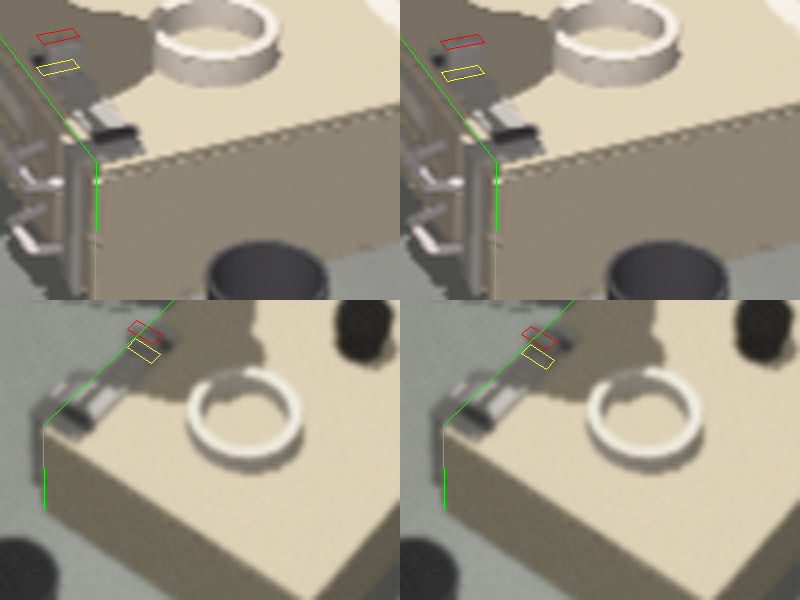

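```bash
python3 - <<'E'
from h import *
p=(.6707,.0715,-.0584)
im=arm.grab_frame("side").astype(int)
for z in(50,80):
    for n,sl in(("45",45),("37",37)):
        print(z,n,[np.round(proj("side",w(p,(x,y+sl,z)))[0],1).tolist() for x in(-136,-141) for y in(-188,-166)])
    u,v=proj("side",w(p,(-134,-148,z)))[0];print("corner",u,v);print(int(u)-14,im[int(v),int(u)-14:int(u)+6].sum(1).tolist())
# tab shift by template matching, t=0 vs now
a=cv2.resize(cv2.imread("pics/side0.png"),(512,384),interpolation=cv2.INTER_AREA)
b=cv2.cvtColor(im.astype(np.uint8),cv2.COLOR_RGB2BGR)
g=lambda i:cv2.Laplacian(cv2.cvtColor(cv2.GaussianBlur(i,(0,0),1),cv2.COLOR_BGR2GRAY),cv2.CV_32F)
for nm,m in(("tab",[(-125,-93,126),(-99,-81,150),(-125,-81,150),(-99,-93,126)]),("plate",[(-125,-188,126),(-99,-188,126),(-137,-166,100),(-137,-188,100)])):
    q=proj("side",w(p,m));x0,y0=np.floor(q.min(0)-2).astype(int);x1,y1=np.ceil(q.max(0)+2).astype(int)
    r=cv2.matchTemplate(b[y0-15:y1+6,x0-14:x1+6],a[y0:y1,x0:x1],cv2.TM_CCOEFF_NORMED)
    _,s,_,l=cv2.minMaxLoc(r)
    print(nm,s,l[0]-14,l[1]-15,"expected 45:",np.diff(np.vstack([proj("side",w(p,m[0])),proj("side",w(p,np.add(m[0],(0,45,0))))]),axis=0))
E
```

```text
50 45 [[245.8, 212.3], [242.6, 207.8], [244.0, 212.8], [240.8, 208.2]]
50 37 [[247.0, 214.0], [243.7, 209.4], [245.2, 214.5], [242.0, 209.9]]
corner 247.26511203381503 213.21357734028277
233 [415, 386, 362, 361, 339, 311, 311, 304, 290, 318, 370, 367, 317, 293, 327, 387, 394, 385, 392, 392]
80 45 [[245.8, 202.8], [242.6, 198.4], [244.0, 203.3], [240.8, 198.8]]
80 37 [[247.1, 204.5], [243.7, 200.0], [245.2, 204.9], [241.9, 200.4]]
corner 247.32156122722597 203.70470639361554
233 [371, 356, 329, 300, 295, 327, 355, 332, 293, 287, 344, 366, 320, 296, 326, 382, 396, 384, 389, 393]
tab 0.508270800113678 -5 0 expected 45: [[-6.46864311 -8.26872871]]
plate 0.5890225768089294 6 -6 expected 45: [[-7.23759767 -9.25166694]]
```

The bar stopped hard at 16 N against about 2.5 N of friction. The contact position matches a 45 mm slide (tab face at about 0.031 against a model value of 0.030), and the strip sits inside the cabinet corner. I'm handing in.

```bash
python3 -c "
from station import arm
print(arm.job_done())"
```

```text
the job is handed in; nothing more can be done
None
```

The job is handed in, with no verdict returned: both drawers are pushed home, the lock bar was then slid left to a hard stop, and the hand is clear; the full 45 mm slide is inferred from that stop and the contact position, since the camera estimates read nearer 35 mm.

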